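# Snap an inlet-filter cap home with the tubular seating tool

## Robot

A 6-joint arm with a two-finger parallel gripper is mounted at the origin on a cart in front of the work surface, level with it; the furniture and walls round the work are solid. World frame = base frame: x ahead of the robot, y to its left, z up, the work surface at z = 0. Lengths are in m, angles in rad, forces in N, time in s.
With the tool pointing down it reaches from about 0.425 to 0.95 m from the base axis. Payload 3.5 kg.
Tool frame: the origin (TCP) lies between the finger pads; the fingertips stand 22 mm ahead of it and the grasp point (between the pads) lies 3 mm ahead of it (ctrl.nose_length is the z of the fingertips in the tool frame, in m); z points along the fingers, y is the line along which they close (so a half turn about z gives the same grasp; the last joint's range is limited). The gripper opens to 85 mm and grips with 20 to 120 N. Pads are 22 mm wide; open, the fingers measure 114 mm over their backs; the gripper's body (76 mm by 85 mm) begins 54 mm behind the grasp point. The pads swing forward as they close: fully open they stand 13 mm farther back than shut.
Start: joints at [-1.475, 0.286, 1.577, -0, 1.279, -0.15], TCP at [0.164, -0.655, 0.253] pointing down, gripper open.
Joint ranges: [-2.77, 2.77], [-0.9, 2.22], [0.21, 2.48], [-1.53, 4.67], [0.24, 2.81], [-2.84, 2.84]. Speed limits (rad/s): [2.79, 2.79, 3.14, 3.14, 3.14, 3.14].

## Interface

Orientations are given as a unit quaternion [x, y, z, w].
In Python, from plant import ctrl gives the robot as it stands. The module is installed in compiled form; this text tells all that it offers.
- The arm moves only by the tool send_rows, never from a script. Its argument "rows" is text: rows parted by semicolons, each of 7 numbers parted by spaces: the turn, a rotation vector about the tool's x, y, z in shares of pi rad (1.0 is pi rad), then the shift along the tool's x, y, z in a scale on which 1.0 is 1000 mm, then the opening, from -1 (shut) to 1 (fully open). A call has 1 to 8 rows; each row is the pose to reach, as a shift and turn from the pose commanded when the call began, along the tool's axes at that moment; what a row does not reach only later rows make up. A row lasts 1/8 s, in which the tool goes at most 62.5 mm and 10.7 degrees, less where a joint would pass 70% of its speed; a pose out of reach is approached as far as the arm can. No shift or turn number may pass 1 either way. A call with a gripper value outside its range is refused whole. The fingers move at their own pace and stop on an object; "grip_force" is the grip in N (left out, the last holds). Time passes only in rows, so rows that repeat a pose let the fingers close. It gives the time, the measured TCP pose, the force, the opening and the grip force at its end, in the units of the state.
- ctrl.get_state(): the state, without advancing time (a new reading comes with each control period).
- ctrl.read_camera(name): name is "side" or "top"; returns a dict with "color" (420x560x3 uint8, red, green, blue), "fx", "fy", "cx", "cy" (pixels), "extrinsics" (4x4, takes a point from world to camera coordinates). Camera axes: x right, y down, z forward; pixel columns grow to the right and rows downward; lengths in m; the calibration is good to about 2 mm. A picture is of the moment at which its call begins. There is no depth.
- ctrl.sign_off(): hands the job in; it is judged then, once.
Trained networks look in a picture, given as the dict that the camera call returned (one of the last four; its "shot" number tells which), for a name from the list of things; names that differ only in an ending like _2 or _b are one class to them, and where a whole thing is asked for, a point or a joint stands for the part that bears it (a point fixed in the world has none). Each returns a list of dicts, best first, with "p" (0 to 1); they miss things now and then, are a little off and sometimes report something else, mostly with a low value. They report only what shows in the picture. A call takes as long as a camera call. They do not tell look-alikes from the thing itself.
- ctrl.look_for(picture, target): "position" ([x, y, z] in m, in the coordinates of the camera as it stood for that picture, good to about 4 mm: the middle of the surface that is visible of it).
The state is a dict: "time": time; "qpos": joint angles; "dq": joint speeds; "joint_efforts": joint torques, N m; "eef_pos": TCP position; "tcp_rot": TCP orientation; "contact_force": force on the tool from outside, world axes, zero at the start; "wrist_torque": the same for the moment, N m; "opening": opening from 0.0 (shut) to 1.0 (fully open); "finger_force": force on a finger pad.
Only numpy, scipy, OpenCV 4.12 (cv2) and the standard library are available. Lean on these libraries where they do the work, as an engineer would, in place of code of your own. Each camera call takes 0.05 s, during which the arm holds its last target. There are 200 camera calls.

## Task

Close the open air-filter holder: stand the loose hose-barb cap in its mouth and let go, then slip the tubular seating tool over the cap's spigot and press straight down with the tool, gently, until the three spring latches have snapped over the cap's rim and it sits level and fully home, as on the closed holder next to it. Press no harder than the snap needs, because the filter disc under the cap cracks when it is pressed hard (25 N), and never push the cap home with the gripper itself. Then take the tool off, stand it upright on the bench clear of both holders and let go; leave the other things where they are.

Things in the scene. Friction and masses are not known exactly. Their poses are not given: they have to be found in the camera images.
- holder: OPEN filter holder, bare aluminium, fixed to the bench. Origin: centre of the underside of its 84 x 84 x 10 mm foot plate, z up; levelling screws hold it 6 to 14 mm above the bench. Heights below are above this origin. Round body, 62 mm diameter, rim at 44 mm; three small latch housings reach out to 44 mm radius, top at 41.5 mm
- mouth (a point): centre of the open holder's rim, 44 mm above holder, on the bore axis. Bore 44 mm in diameter, flared to 50 mm over its top 4 mm. A cap laid in the mouth rests level on the latch bevels with its underside about 28 mm above holder
- latch_level (a point): on the bore axis, 34 mm above holder: level of the flat undersides of three spring latches 120 degrees apart. Their steel noses reach in to 18 mm radius, bevelled from 41 down to 34.5 mm height; they yield outwards. The latched cap has its flat rim top here and its underside 22.5 mm above holder. The push rises to 14 to 19 N just before the snap and drops by about 4 N at it
- disc_top (a point): on the bore axis, 24.5 mm above holder: top of the white filter disc at the start. The disc yields downwards on its springy seal, 4 N per mm, for 2.5 mm and is then hard: the hard stop is 0.5 mm below the latched height. If the cap is not latched the seal lifts it again
- closed_holder: the same holder already closed, a cap latched in it, fixed to the bench: the finished job looks like this. Origin at the centre of the underside of its foot plate, 6 to 14 mm above the bench; its spigot ends 62.5 mm above the origin
- cap: loose grey plastic cap, 24 to 42 g, upright on the bench at the start. Origin: centre of its underside, z up along the spigot; round. Pilot 33 mm diameter from 0 to 6 mm, cone widening from 35 to 42 mm up to 10.5 mm, rim 42 mm in diameter with its flat top at 11.5 mm, then a central hose-barb spigot of 12 mm diameter up to 40 mm
- spigot (a point): on the cap's axis, 30 mm above its underside: where to grasp the spigot (12 mm wide). Keep the fingertips 19 mm or more above the cap's underside, or they meet the holder's rim when the cap is laid in
- seating_tool: loose tubular seating tool, 110 to 225 g, upright on the bench at the start. Origin: centre of its open lower end, z up; round. Steel sleeve 31 mm outside, 17 mm inside, bore 36 mm deep, open below: goes over the cap's spigot, between the latch noses, and bears on the flat rim top. Collar 40 mm in diameter from 40 to 46 mm, black ribbed handle 26 mm in diameter from 46 to 86 mm
- handle (a point): on the seating tool's axis, 66 mm above its lower end: middle of the handle (26 mm wide). Grasp it with the fingertips just above the collar, 47 mm above the lower end, firmly enough to carry the push
- grease_jar: bystander: small jar with a screw lid, 45 mm diameter, 36 mm high; origin at the centre of its underside
- ptfe_roll: bystander: small tape roll, 44 mm diameter, 15 mm high; origin at the centre of its underside
- spare_knob: bystander: knurled valve knob, 21 mm diameter, 26 mm high; origin at the centre of its underside
- petri_dish: bystander: flat glass dish, 60 mm diameter, 13 mm high; origin at the centre of its underside
- tweezers: bystander: steel tweezers lying flat, 115 mm long; origin under their centre
- fitting_c: bystander: small hose fitting lying on its side, 31 mm long; origin under its centre
There are look-alikes about, which are no part of the job. Leave any orange or red look-alike of the cap alone.

How it is judged:
By the outcome, as a careful person would: the job done as asked, in the order asked, and still so for the second after the job is handed in, with the robot touching nothing.
It also fails if it takes over 72 s, if anything falls off the work surface, if the arm or the gripper's body presses on something with over 40 N, if the wrist force passes 120 N, or if a joint passes its speed limit or range.

## Working session

There is one attempt and no reset: what is moved stays moved. The work goes in short steps, Python scripts to look and compute and a tool call to move; the robot and the scene stay as the last step left them, time stands still between calls to the robot, and variables do not carry over. Pictures are saved under pics/ and viewed, at most 11 in all, crops included, and the job is handed in when it is done.

Besides the shell and the picture viewer there is one more tool, called after ">>>" as name(argument=value, ...), one argument or row to a line, values as JSON. send_rows: Moves the arm, as the interface text tells. Its arguments: {"type":"object","properties":{"rows":{"type":"string"},"grip_force":{"type":"number"}},"required":["rows"]}

```bash
mkdir -p pics
cat > h.py <<'E'
import numpy as np, cv2
from plant import ctrl
def shot(n,save=None):
    p=ctrl.read_camera(n)
    if save: cv2.imwrite('pics/'+save,p['color'][:,:,::-1])
    return p
def proj(p,X):
    c=p['extrinsics']@np.append(X,1); return np.array([p['fx']*c[0]/c[2]+p['cx'],p['fy']*c[1]/c[2]+p['cy']])
def ray(p,uv):
    E=p['extrinsics']; d=E[:3,:3].T@np.array([(uv[0]-p['cx'])/p['fx'],(uv[1]-p['cy'])/p['fy'],1]); o=-E[:3,:3].T@E[:3,3]
    return o,d
def atz(p,uv,z):
    o,d=ray(p,uv); return o+d*(z-o[2])/d[2]
def tri(p1,u1,p2,u2):
    o1,d1=ray(p1,u1);o2,d2=ray(p2,u2)
    A=np.stack([d1,-d2],1); s=np.linalg.lstsq(A,o2-o1,rcond=None)[0]
    a,b=o1+d1*s[0],o2+d2*s[1]; return (a+b)/2,np.linalg.norm(a-b)
def w(p,c):
    E=p['extrinsics']; return E[:3,:3].T@(np.array(c)-E[:3,3])
E
python3 - <<'E'
from h import *
np.set_printoptions(precision=4,suppress=True)
s=ctrl.get_state();print(s['time'],s['eef_pos'],s['tcp_rot'],s['contact_force'],s['opening'],ctrl.nose_length)
P={n:shot(n,n+'0.png') for n in('side','top')}
for n,p in P.items():
    print(n,p['fx'],p['cx'],p['cy']);print(p['extrinsics'])
    for t in['holder','closed_holder','cap','seating_tool','mouth','spigot','handle','grease_jar','ptfe_roll','spare_knob','petri_dish','tweezers','fitting_c']:
        for r in ctrl.look_for(p,t)[:4]:
            X=w(p,r['position']);print(n,t,round(r['p'],2),X,proj(p,X).round())
E
```

```text
0.0 [ 0.1642 -0.6541  0.2519] [ 0.9925  0.1226  0.     -0.0012] [ 0.1144 -0.3768 -0.605 ] 0.9998622025049032 0.022
side 441.6599320923363 284.0861548857747 211.32276996195446
[[-0.9323 -0.3614 -0.0137  0.405 ]
 [-0.1251  0.3577 -0.9254  0.1749]
 [ 0.3394 -0.861  -0.3787  0.8707]
 [ 0.      0.      0.      1.    ]]
side holder 0.72 [ 0.5193 -0.4073  0.0302] [306. 191.]
side holder 0.72 [ 0.4275 -0.2555  0.0173] [319. 216.]
side closed_holder 0.96 [ 0.5341 -0.2411  0.029 ] [282. 210.]
side cap 0.76 [0.4537 0.2239 0.0092] [231. 313.]
side cap 0.58 [0.4501 0.1499 0.0112] [250. 292.]
side cap 0.52 [ 0.4363 -0.0992  0.0089] [298. 242.]
side mouth 0.89 [ 0.5164 -0.4111  0.0305] [307. 191.]
side spigot 0.74 [0.4481 0.1519 0.0097] [250. 293.]
side spigot 0.71 [0.4543 0.2286 0.0099] [230. 313.]
side spigot 0.67 [ 0.4364 -0.0971  0.0124] [297. 241.]
side spigot 0.62 [ 0.5171 -0.4104  0.0338] [307. 190.]
side handle 0.86 [ 0.4228 -0.3434  0.0453] [330. 197.]
side grease_jar 0.7 [ 0.5204 -0.1393  0.0283] [273. 224.]
side ptfe_roll 0.7 [0.4346 0.0783 0.0147] [271. 274.]
side spare_knob 0.51 [ 0.42
[... 573 characters left out ...]
 [0.4506 0.1463 0.0131] [177. 229.]
top seating_tool 0.71 [ 0.4224 -0.4611  0.0105] [394. 234.]
top seating_tool 0.55 [ 0.426  -0.3501  0.0733] [358. 231.]
top mouth 0.98 [ 0.5235 -0.4265  0.0327] [381. 197.]
top spigot 0.69 [0.4574 0.2198 0.014 ] [151. 227.]
top spigot 0.64 [0.4525 0.1445 0.0116] [178. 228.]
top spigot 0.5 [ 0.441  -0.1042  0.0095] [267. 230.]
top handle 0.69 [ 0.4238 -0.3502  0.074 ] [359. 232.]
top grease_jar 0.71 [ 0.4283 -0.2608  0.0236] [323. 233.]
top grease_jar 0.52 [ 0.533  -0.15    0.0353] [282. 196.]
top ptfe_roll 0.5 [0.4358 0.069  0.0166] [204. 233.]
top petri_dish 0.96 [ 0.4235 -0.4611  0.013 ] [394. 233.]
top tweezers 0.46 [ 0.4434 -0.1026  0.0104] [266. 229.]
```

View pics/side0.png

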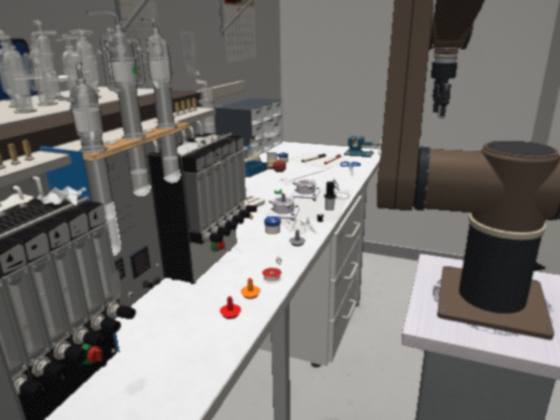

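View pics/top0.png

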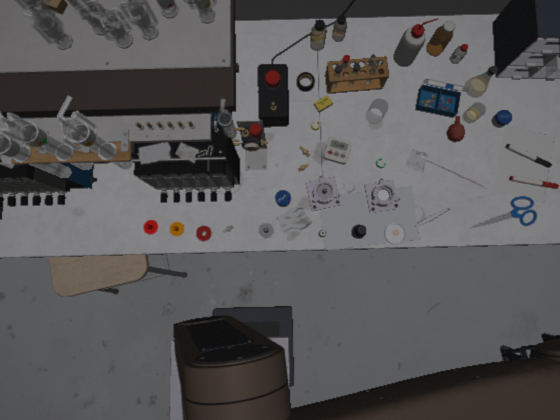

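Run:
```python
import cv2,numpy as np
s=cv2.imread('pics/side0.png');t=cv2.imread('pics/top0.png')
a=cv2.resize(s[170:260,260:360],(400,360),interpolation=cv2.INTER_CUBIC)
b=cv2.resize(t[170:260,250:350],(400,360),interpolation=cv2.INTER_CUBIC)
c=cv2.resize(t[170:250,330:430],(300,240),interpolation=cv2.INTER_CUBIC)
d=cv2.resize(s[270:330,220:290],(280,240),interpolation=cv2.INTER_CUBIC)
im=np.zeros((600,800,3),np.uint8);im[:360,:400]=a;im[:360,400:]=b;im[360:,:300]=c;im[360:,300:580]=d
cv2.imwrite('pics/crop1.png',im)
```

```text
(no output)
```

View pics/crop1.png

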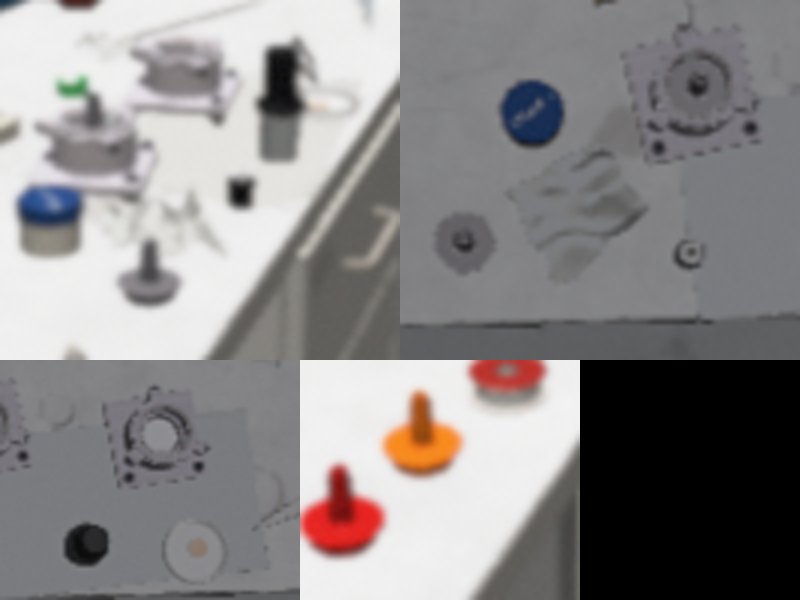

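```bash
cat >> h.py <<'E'
CAP=[(0,16.5,6,16.5),(6,17.5,10.5,21),(10.5,21,11.5,21),(11.5,6,40,6)]
TOOL=[(0,15.5,40,15.5),(40,20,46,20),(46,13,86,13)]
S=8
def sil(p,parts,X,win):
    m=np.zeros(((win[3]-win[1])*S,(win[2]-win[0])*S),np.uint8); a=np.linspace(0,2*np.pi,48)
    for z0,r0,z1,r1 in parts:
        pts=[proj(p,np.array(X)+np.array([r*np.cos(t),r*np.sin(t),z])/1000) for z,r in((z0,r0),(z1,r1)) for t in a]
        h=cv2.convexHull(((np.array(pts)-win[:2]+.5)*S*16-8).round().astype(np.int32)); cv2.fillConvexPoly(m,h,255,shift=4)
    f=cv2.resize(m.astype(np.float32),None,fx=1/S,fy=1/S,interpolation=cv2.INTER_AREA)
    return cv2.GaussianBlur(f,(0,0),.7)
def fit(ps,parts,X0,pad=6,free=2):
    from scipy.optimize import minimize
    data=[]
    for p in ps:
        c=np.array([proj(p,np.array(X0)+np.array([dx,dy,z])/1000) for dx in(-20,20) for dy in(-20,20) for z in(parts[0][0],parts[-1][2])])
        win=np.r_[np.floor(c.min(0))-pad,np.ceil(c.max(0))+pad].astype(int)
        g=p['color'][win[1]:win[3],win[0]:win[2]].astype(np.float32).mean(2); data.append((p,win,g))
    def cost(d):
        X=np.array(X0,float); X[:free]+=np.array(d)/1000
        return sum(np.corrcoef(sil(p,parts,X,win).ravel(),g.ravel())[0,1] for p,win,g in data)/len(data)
    r=min((minimize(cost,np.r_[dx,dy,np.zeros(free-2)],method='Nelder-Mead',options=dict(initial_simplex=np.r_[dx,dy,np.zeros(free-2)]+np.vstack([np.zeros(free),3*np.eye(free)]))) for dx in(-5,5) for dy in(-5,5)),key=lambda r:r.fun)
    X=np.array(X0,float);X[:free]+=r.x/1000
    return X,r.fun
E
python3 - <<'E'
from h import *
np.set_printoptions(precision=4,suppress=True)
P=[shot('side'),shot('top')]
for nm,pt,X0 in(('cap',CAP,[.44,-.1,0]),('tool',TOOL,[.423,-.349,0])):
    for l,ps in(('side',P[:1]),('top',P[1:]),('both',P)): print(nm,l,*fit(ps,pt,X0))
    print(nm,'free z',*fit(P,pt,X0,free=3))
im=np.zeros((600,800,3),np.uint8)
for i,(p,u,v) in enumerate(((P[0],306,192),(P[1],382,195))):
    c=p['color'][v-25:v+25,u-25:u+25,::-1]; c=cv2.normalize(c,None,0,255,cv2.NORM_MINMAX)
    im[:400,i*400:i*400+400]=cv2.resize(c,(400,400),interpolation=cv2.INTER_CUBIC)
cv2.imwrite('pics/crop2.png',im[:400])
E
```

```text
cap side [ 0.4412 -0.1071  0.    ] -0.825026721387077
cap top [ 0.4417 -0.1016  0.    ] -0.9223382889878368
cap both [ 0.4407 -0.1028  0.    ] -0.8597708999686273
cap free z [ 0.4402 -0.1019  0.0025] -0.8678078450933908
tool side [ 0.4289 -0.3645  0.    ] -0.8166881373933124
tool top [ 0.4294 -0.3555  0.    ] -0.9539163196794853
tool both [ 0.4284 -0.3562  0.    ] -0.8736832429011011
tool free z [ 0.4282 -0.3553  0.0023] -0.8760791186431445
```

View pics/crop2.png

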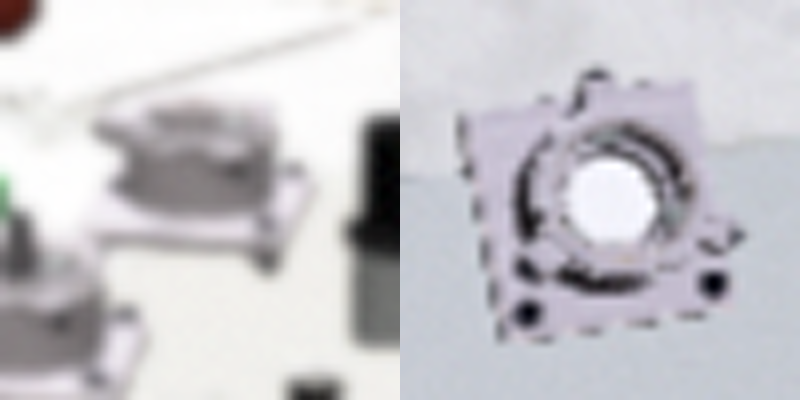

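Run:
```python
from h import *
np.set_printoptions(precision=4,suppress=True)
P=[shot('side'),shot('top')]; s,t=P
for p in P: print('cam',ray(p,(0,0))[0])
bias=[]
for nm,pt,X0 in(('cap',CAP,[.44,-.1,0]),('tool',TOOL,[.423,-.349,0])):
    Xt,_=fit([t],pt,X0); Xs,_=fit([s],pt,X0); Xz,_=fit([t,t,t,s],pt,X0,free=3)
    b=proj(s,Xs)-proj(s,Xt); bias.append(b); print(nm,Xt,'side px bias',b,Xz)
g=t['color'].astype(float).mean(2)
sub=g[185:205,373:393]; th=(sub.min()*0+np.percentile(sub,50)+sub.max())/2
wgt=np.clip(sub-np.percentile(sub,70),0,None); m=(wgt>wgt.max()*.4).astype(np.uint8)
n,lab,st,ce=cv2.connectedComponentsWithStats(m); i=1+np.argmax(st[1:,4]); mm=cv2.dilate((lab==i).astype(np.uint8),np.ones((3,3)))
ww=wgt*mm; v,u=np.mgrid[185:205,373:393]; uv=np.array([(u*ww).sum(),(v*ww).sum()])/ww.sum(); print('disc',uv,st[i])
b=np.mean(bias,0)
for h in range(4,19,2):
    X=atz(t,uv,(h+24.5)/1000); X[2]=h/1000
    r=[]
    for (du,dv) in ((0,0),tuple(b)):
        q=dict(s); q['cx']+=du; q['cy']+=dv
        c=proj(q,X+[0,0,.03]); win=np.r_[np.floor(c)-[21,12],np.floor(c)+[17,14]].astype(int)
        win=np.array([285,176,326,206])
        gg=s['color'][win[1]:win[3],win[0]:win[2]].astype(np.float32).mean(2)
        sm=sil(q,[(10,31,44,31),(24,44,41.5,31)][:1],X,win)
        r.append(np.corrcoef(sm.ravel(),gg.ravel())[0,1])
    print(h,X,r)
print(ctrl.get_state()['time'])
```

```text
cam [0.104  0.8335 0.4972]
cam [ 0.3281 -0.1596  1.1073]
cap [ 0.4417 -0.1016  0.    ] side px bias [ 0.9248 -0.8983] [ 0.4408 -0.1019  0.0025]
tool [ 0.4294 -0.3555  0.    ] side px bias [ 0.9915 -1.0462] [ 0.4286 -0.3552  0.0018]
disc [382.7822 194.6579] [ 5  5 11 10 85]
4 [ 0.5311 -0.4316  0.004 ] [np.float64(-0.6874590819712206), np.float64(-0.683224405883218)]
6 [ 0.5307 -0.4311  0.006 ] [np.float64(-0.6847760302104804), np.float64(-0.6702830093335146)]
8 [ 0.5303 -0.4305  0.008 ] [np.float64(-0.6786157260269292), np.float64(-0.6507390424443172)]
10 [ 0.53 -0.43  0.01] [np.float64(-0.6675283947060101), np.float64(-0.6222646416053346)]
12 [ 0.5296 -0.4295  0.012 ] [np.float64(-0.6498795761779173), np.float64(-0.5864970520508832)]
14 [ 0.5292 -0.429   0.014 ] [np.float64(-0.6235033275426575), np.float64(-0.5414396499212891)]
16 [ 0.5288 -0.4285  0.016 ] [np.float64(-0.5869393902474198), np.float64(-0.49238851508763487)]
18 [ 0.5284 -0.428   0.018 ] [np.float64(-0.5436979492050957), np.float64(-0.44327608062998286)]
1.6
```

The manual's scale: shifts go in shares of 1000 mm and turns go in shares of pi rad. Converting my numbers, -468 mm / 1000 = -0.468, 403 mm / 1000 = 0.403.

>>> send_rows(
  rows="0 0 0 0.403 -0.468 0.06 0; 0 0 0 0.403 -0.468 0.06 0; 0 0 0 0.403 -0.468 0.06 0; 0 0 0 0.403 -0.468 0.06 0; 0 0 0 0.403 -0.468 0.06 0; 0 0 0 0.403 -0.468 0.06 0; 0 0 0 0.403 -0.468 0.06 0; 0 0 0 0.403 -0.468 0.06 0",
)

```text
time: 2.6
eef_pos: [0.3881, -0.2082, 0.2053]
tcp_rot: [0.992, 0.122, 0.001, 0.001]
contact_force: [1.7, -0.6, 0.4]
opening: 0.498
finger_force: 0.0
```

>>> send_rows(
  rows="0 0 0 0 0 0 0; 0 0 0 0 0 0 0",
)

```text
time: 2.85
eef_pos: [0.3877, -0.21, 0.2053]
tcp_rot: [0.992, 0.123, 0.0, 0.0]
contact_force: [0.2, 0.6, 0.1]
opening: 0.5
finger_force: 0.0
```

Converted, 95 mm / 1000 = 0.095, -92 mm / 1000 = -0.092.

>>> send_rows(
  rows="0 0 0 0.078 -0.092 0.06 0; 0 0 0 0.078 -0.092 0.085 0; 0 0 0 0.078 -0.092 0.095 0; 0 0 0 0.078 -0.092 0.095 0; 0 0 0 0.078 -0.092 0.095 0",
)

```text
time: 3.48
eef_pos: [0.4414, -0.1036, 0.1111]
tcp_rot: [0.993, 0.122, 0.001, 0.001]
contact_force: [1.0, -0.5, 1.3]
opening: 0.501
finger_force: 0.0
```

Run:
```python
from h import *
s,t=shot('side'),shot('top'); print(ctrl.get_state()['eef_pos'],ctrl.get_state()['contact_force'])
X=ctrl.get_state()['eef_pos']; tip=X-[0,0,.022]
im=np.zeros((400,800,3),np.uint8)
for i,p in enumerate((s,t)):
    u,v=proj(p,tip).round().astype(int); print(proj(p,tip),proj(p,X+[0,0,0]),(u-25,v-25))
    c=p['color'][v-25:v+25,u-25:u+25,::-1]; im[:,i*400:i*400+400]=cv2.resize(c,(400,400),interpolation=cv2.INTER_CUBIC)
cv2.imwrite('pics/c3.png',im)
```

```text
[ 0.44163114 -0.1035449   0.11166223] [-0.08920856 -0.11285838  1.14600547]
[296.17745583 211.19261464] [296.14689367 202.7678912 ] (np.int64(271), np.int64(186))
[264.74477217 226.96589788] [264.25458741 226.02086036] (np.int64(240), np.int64(202))
```

View pics/c3.png

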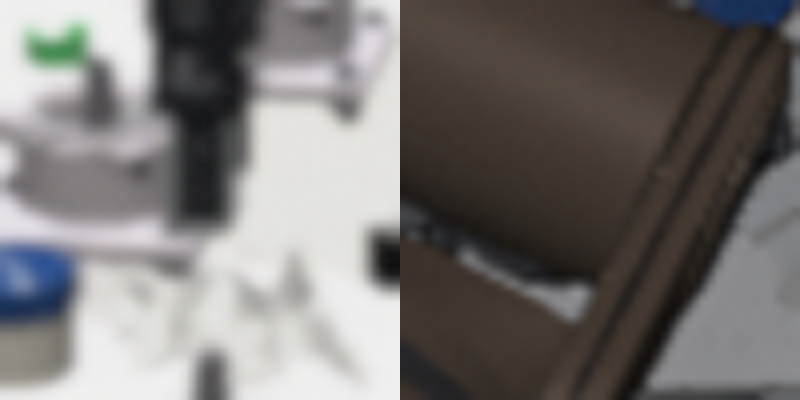

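>>> send_rows(
  rows="0 0 0 0 -0.002 0.035 0; 0 0 0 0 -0.002 0.06 0; 0 0 0 0 -0.002 0.066 0; 0 0 0 0 -0.002 0.068 0; 0 0 0 0 -0.002 0.068 0",
)

```text
time: 4.2
eef_pos: [0.4412, -0.1004, 0.0432]
tcp_rot: [0.992, 0.122, 0.001, 0.001]
contact_force: [-1.3, 0.0, 0.4]
opening: 0.504
finger_force: 0.0
```

>>> send_rows(
  rows="0 0 0 0 0 0.001 -1; 0 0 0 0 0 0.001 -1; 0 0 0 0 0 0.001 -1; 0 0 0 0 0 0.001 -1; 0 0 0 0 0 0.001 -1; 0 0 0 0 0 0.001 -1",
  grip_force=30,
)

```text
time: 4.95
eef_pos: [0.4408, -0.0999, 0.0416]
tcp_rot: [0.992, 0.123, 0.0, 0.0]
contact_force: [-1.1, 0.5, 5.0]
opening: 0.124
finger_force: 29.5
```

Converted, -70 mm / 1000 = -0.07, -60 mm / 1000 = -0.06.

>>> send_rows(
  rows="0 0 0 0 0 -0.01 -1; 0 0 0 0 0 -0.035 -1; 0 0 0 0 0 -0.06 -1; 0 0 0 0 0 -0.07 -1; 0 0 0 0 0 -0.07 -1",
)

```text
time: 5.58
eef_pos: [0.4405, -0.0998, 0.1114]
tcp_rot: [0.992, 0.123, 0.001, 0.0]
contact_force: [-0.2, 0.1, -1.3]
opening: 0.121
finger_force: 29.3
```

Run:
```python
from h import *
s=shot('side'); st=ctrl.get_state(); X=st['eef_pos']; print(X,st['contact_force'],st['opening'])
u,v=proj(s,X-[0,0,.03]).round().astype(int); print(u,v)
c=s['color'][v-25:v+25,u-25:u+25,::-1]; cv2.imwrite('pics/c4.png',cv2.resize(c,(400,400),interpolation=cv2.INTER_CUBIC))
```

```text
[ 0.43991291 -0.09959575  0.11055051] [-0.03753625 -0.56555284 -0.20987338] 0.11780696957713678
296 215
```

View pics/c4.png

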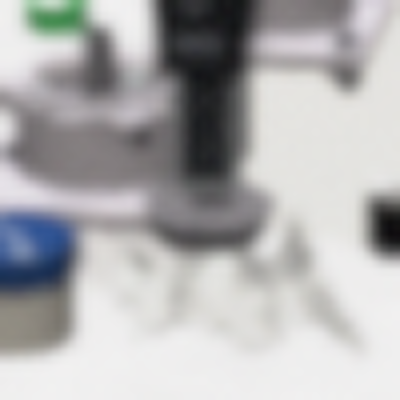

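Converted, 343 mm / 1000 = 0.343, 320 mm / 1000 = 0.32.

>>> send_rows(
  rows="0 0 0 0 0.02 -0.02 -1; 0 0 0 0.001 0.06 -0.04 -1; 0 0 0 0.002 0.11 -0.045 -1; 0 0 0 0.003 0.165 -0.045 -1; 0 0 0 0.005 0.22 -0.045 -1; 0 0 0 0.006 0.275 -0.045 -1; 0 0 0 0.007 0.32 -0.045 -1; 0 0 0 0.007 0.343 -0.045 -1",
)

```text
time: 6.62
eef_pos: [0.53, -0.4326, 0.1535]
tcp_rot: [0.993, 0.122, -0.001, -0.001]
contact_force: [-0.8, -0.7, -0.7]
opening: 0.122
finger_force: 29.3
```

Converted, 25 mm / 1000 = 0.025, 10 mm / 1000 = 0.01.

>>> send_rows(
  rows="0 0 0 0 0 0.01 -1; 0 0 0 0 0 0.025 -1; 0 0 0 0 0 0.025 -1; 0 0 0 0 0 0.025 -1",
)

```text
time: 7.12
eef_pos: [0.5305, -0.4297, 0.1306]
tcp_rot: [0.992, 0.123, -0.0, -0.0]
contact_force: [1.0, -0.7, -0.0]
opening: 0.118
finger_force: 29.3
```

Run:
```python
from h import *
s=shot('side'); st=ctrl.get_state(); X=st['eef_pos']; print(X,st['contact_force'],st['opening'])
u,v=proj(s,X-[0,0,.06]).round().astype(int); print(u,v)
c=s['color'][v-25:v+25,u-25:u+25,::-1]; cv2.imwrite('pics/c5.png',cv2.resize(c,(600,600),interpolation=cv2.INTER_CUBIC))
```

```text
[ 0.53077946 -0.43011417  0.13134754] [ 0.68734946  0.12247899 -0.43125813] 0.12204419963238519
305 176
```

View pics/c5.png

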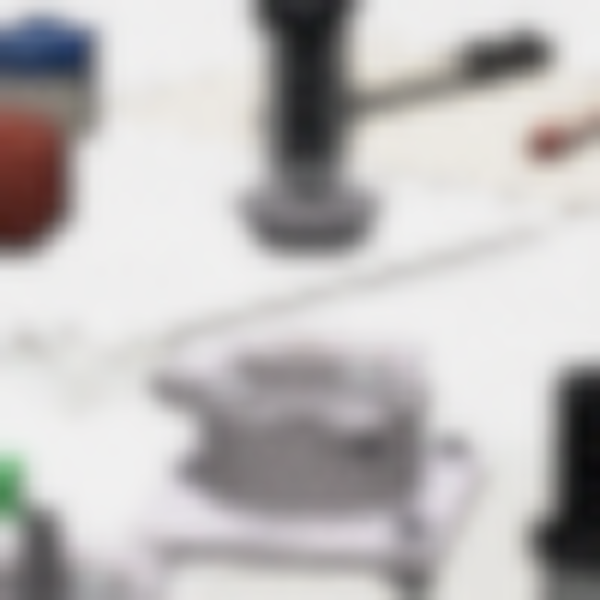

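Converted, 40 mm / 1000 = 0.04, 38 mm / 1000 = 0.038.

>>> send_rows(
  rows="0 0 0 0 0 0.015 -1; 0 0 0 0 0 0.03 -1; 0 0 0 0 0 0.038 -1; 0 0 0 0 0 0.04 -1; 0 0 0 0 0 0.04 -1",
)

```text
time: 7.8
eef_pos: [0.5306, -0.4308, 0.0909]
tcp_rot: [0.992, 0.123, -0.0, 0.0]
contact_force: [-0.4, -0.6, -0.8]
opening: 0.123
finger_force: 29.3
```

Converted, 4 mm / 1000 = 0.004, 2 mm / 1000 = 0.002.

>>> send_rows(
  rows="0 0 0 0 0 0.002 -1; 0 0 0 0 0 0.004 -1; 0 0 0 0 0 0.004 -1",
)

```text
time: 8.18
eef_pos: [0.5305, -0.4307, 0.0869]
tcp_rot: [0.992, 0.123, 0.0, 0.0]
contact_force: [-0.4, -1.2, -0.2]
opening: 0.118
finger_force: 29.3
```

Converted, 2 mm / 1000 = 0.002, 1 mm / 1000 = 0.001.

>>> send_rows(
  rows="0 0 0 0 0 0.001 -1; 0 0 0 0 0 0.002 -1; 0 0 0 0 0 0.002 -1",
)

```text
time: 8.55
eef_pos: [0.5306, -0.4309, 0.085]
tcp_rot: [0.992, 0.123, 0.0, 0.0]
contact_force: [1.3, -0.6, -0.1]
opening: 0.124
finger_force: 29.3
```

Converted, 1 mm / 1000 = 0.001.

>>> send_rows(
  rows="0 0 0 0 0 0.001 -1; 0 0 0 0 0 0.001 -1; 0 0 0 0 0 0.001 -1",
)

```text
time: 8.93
eef_pos: [0.5306, -0.4308, 0.084]
tcp_rot: [0.992, 0.123, 0.0, 0.0]
contact_force: [0.8, -0.4, -0.8]
opening: 0.12
finger_force: 29.3
```

>>> send_rows(
  rows="0 0 0 0 0 0.001 -1; 0 0 0 0 0 0.001 -1; 0 0 0 0 0 0.001 -1",
)

```text
time: 9.3
eef_pos: [0.5305, -0.4308, 0.083]
tcp_rot: [0.992, 0.123, 0.0, 0.0]
contact_force: [0.3, -1.3, -0.1]
opening: 0.12
finger_force: 29.3
```

Converted, 1 mm / 1000 = 0.001.

>>> send_rows(
  rows="0 0 0 0 0 0.001 -1; 0 0 0 0 0 0.001 -1; 0 0 0 0 0 0.001 -1",
)

```text
time: 9.68
eef_pos: [0.5306, -0.4309, 0.0821]
tcp_rot: [0.992, 0.123, 0.0, 0.0]
contact_force: [1.6, -1.1, -0.1]
opening: 0.122
finger_force: 29.3
```

>>> send_rows(
  rows="0 0 0 0 0 0.001 -1; 0 0 0 0 0 0.001 -1",
)

```text
time: 9.93
eef_pos: [0.5307, -0.4311, 0.0815]
tcp_rot: [0.992, 0.123, 0.0, 0.0]
contact_force: [0.8, -1.8, 1.7]
opening: 0.12
finger_force: 29.5
```

>>> send_rows(
  rows="0 0 0 0 0 0.001 -1; 0 0 0 0 0 0.001 -1",
)

```text
time: 10.18
eef_pos: [0.5309, -0.4314, 0.0806]
tcp_rot: [0.992, 0.123, 0.001, 0.001]
contact_force: [0.5, -3.4, 2.5]
opening: 0.121
finger_force: 29.6
```

Converted, 1 mm / 1000 = 0.001.

>>> send_rows(
  rows="0 0 0 0 0 0.001 -1; 0 0 0 0 0 0.001 -1",
)

```text
time: 10.42
eef_pos: [0.5308, -0.4315, 0.0797]
tcp_rot: [0.992, 0.123, 0.0, 0.001]
contact_force: [-0.3, -4.1, 3.8]
opening: 0.118
finger_force: 29.7
```

Converted, -2 mm / 1000 = -0.002, -1 mm / 1000 = -0.001.

>>> send_rows(
  rows="0 0 0 0 0 -0.002 -1; 0 0 0 0 0.002 -0.002 -1; 0 0 0 0 0.002 -0.001 -1; 0 0 0 0 0.002 -0.001 -1",
)

```text
time: 10.92
eef_pos: [0.5308, -0.432, 0.0795]
tcp_rot: [0.992, 0.123, -0.0, -0.001]
contact_force: [0.0, -0.6, 1.5]
opening: 0.118
finger_force: 29.6
```

Converted, 1 mm / 1000 = 0.001.

>>> send_rows(
  rows="0 0 0 0 0 0.001 -1; 0 0 0 0 0 0.001 -1; 0 0 0 0 0 0.001 -1",
)

```text
time: 11.3
eef_pos: [0.5309, -0.4326, 0.079]
tcp_rot: [0.992, 0.123, -0.0, -0.0]
contact_force: [-0.6, -1.1, 3.4]
opening: 0.117
finger_force: 29.7
```

Converted, -1 mm / 1000 = -0.001.

>>> send_rows(
  rows="0 0 0 0 0 -0.001 -1; 0 0 0 0 0 -0.001 -0.5; 0 0 0 0 0 -0.001 -0.3; 0 0 0 0 0 -0.001 -0.2; 0 0 0 0 0 -0.001 -0.2",
)

```text
time: 11.92
eef_pos: [0.5309, -0.4324, 0.0797]
tcp_rot: [0.992, 0.123, -0.0, -0.0]
contact_force: [0.7, 0.1, 0.8]
opening: 0.402
finger_force: 0.0
```

Converted, -120 mm / 1000 = -0.12, -100 mm / 1000 = -0.1.

>>> send_rows(
  rows="0 0 0 0 0 -0.02 -0.2; 0 0 0 0 0 -0.06 -0.1; 0 0 0 0 0 -0.095 0; 0 0 0 -0.05 0 -0.095 0; 0 0 0 -0.1 0 -0.095 0; 0 0 0 -0.12 -0.02 -0.095 0; 0 0 0 -0.12 -0.04 -0.095 0",
)

```text
time: 12.8
eef_pos: [0.4035, -0.4237, 0.1768]
tcp_rot: [0.993, 0.121, 0.0, 0.001]
contact_force: [0.6, -0.3, 0.9]
opening: 0.499
finger_force: 0.0
```

Run:
```python
from h import *
s=shot('side'); t=shot('top'); st=ctrl.get_state(); X=st['eef_pos']; print(X,st['contact_force'],st['opening'])
im=np.zeros((400,800,3),np.uint8)
for i,(p,u,v) in enumerate(((s,306,185),(t,382,195))):
    c=p['color'][v-25:v+25,u-25:u+25,::-1]; im[:,i*400:i*400+400]=cv2.resize(c,(400,400),interpolation=cv2.INTER_CUBIC)
cv2.imwrite('pics/c6.png',im)
```

```text
[ 0.4044638  -0.42225246  0.17648477] [ 0.77051354 -0.58336513  0.02596719] 0.5009463723392802
```

View pics/c6.png

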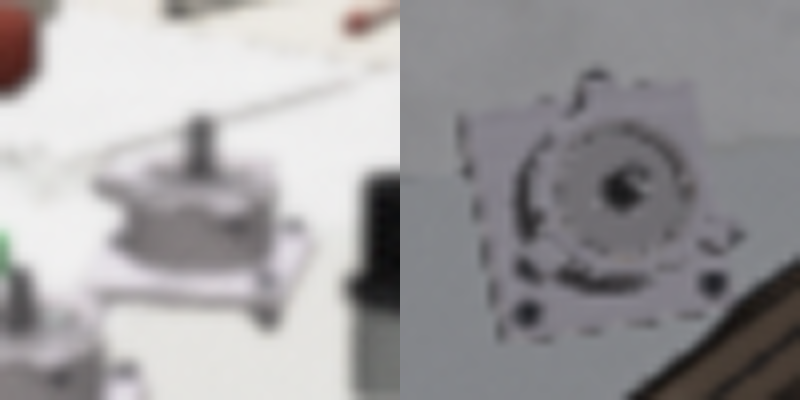

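Converted, 104 mm / 1000 = 0.104, 100 mm / 1000 = 0.1.

>>> send_rows(
  rows="0 0 0 0.02 -0.04 0 0.3; 0 0 0 0.04 -0.059 0.01 0.3; 0 0 0 0.04 -0.059 0.05 0.3; 0 0 0 0.04 -0.059 0.085 0.3; 0 0 0 0.04 -0.059 0.1 0.3; 0 0 0 0.04 -0.059 0.104 0.3; 0 0 0 0.04 -0.059 0.104 0.3",
)

```text
time: 13.78
eef_pos: [0.43, -0.3571, 0.0722]
tcp_rot: [0.992, 0.123, 0.001, 0.001]
contact_force: [-0.5, 0.3, -0.8]
opening: 0.653
finger_force: 0.0
```

Run:
```python
from h import *
s=shot('side'); st=ctrl.get_state(); print(st['eef_pos'],st['contact_force'])
import cv2
t=dict(np.load('x.npz')) if 0 else None
p=shot('top')
print('rim',[atz(p,(384.6,193.3),z) for z in(.047,.049)])
for z in(.065,.077):print(z,proj(s,[.5309,-.4324,z])+[.95,-.97])
```

```text
[ 0.43012121 -0.35718537  0.07252483] [-1.10172095 -0.46793494 -0.0574418 ]
rim [array([ 0.53126959, -0.43211879,  0.047     ]), array([ 0.53088637, -0.43160479,  0.049     ])]
0.065 [305.69617322 176.78418935]
0.077 [305.71134234 173.15643394]
```

Converted, 2 mm / 1000 = 0.002, -1 mm / 1000 = -0.001.

>>> send_rows(
  rows="0 0 0 -0.001 -0.001 0.002 0.3; 0 0 0 -0.001 -0.001 0.002 -1; 0 0 0 -0.001 -0.001 0.002 -1; 0 0 0 -0.001 -0.001 0.002 -1; 0 0 0 -0.001 -0.001 0.002 -1; 0 0 0 -0.001 -0.001 0.002 -1; 0 0 0 -0.001 -0.001 0.002 -1",
  grip_force=80,
)

```text
time: 14.75
eef_pos: [0.4283, -0.3556, 0.0694]
tcp_rot: [0.992, 0.123, 0.0, 0.0]
contact_force: [-0.3, 0.1, 4.1]
opening: 0.285
finger_force: 78.4
```

Converted, -85 mm / 1000 = -0.085, -70 mm / 1000 = -0.07.

>>> send_rows(
  rows="0 0 0 0 0 -0.015 -1; 0 0 0 0 0 -0.04 -1; 0 0 0 0 0 -0.07 -1; 0 0 0 0 0 -0.085 -1; 0 0 0 0 0 -0.085 -1; 0 0 0 0 0 -0.085 -1",
)

```text
time: 15.5
eef_pos: [0.4275, -0.3547, 0.1526]
tcp_rot: [0.992, 0.123, -0.001, -0.001]
contact_force: [-0.7, -0.5, -1.4]
opening: 0.284
finger_force: 78.5
```

Converted, 100 mm / 1000 = 0.1, 92 mm / 1000 = 0.092.

>>> send_rows(
  rows="0 0 0 0 0.01 -0.015 -1; 0 0 0 0.02 0.035 -0.02 -1; 0 0 0 0.05 0.065 -0.02 -1; 0 0 0 0.075 0.092 -0.02 -1; 0 0 0 0.081 0.1 -0.02 -1; 0 0 0 0.081 0.1 -0.02 -1; 0 0 0 0.081 0.1 -0.02 -1",
)

```text
time: 16.38
eef_pos: [0.5301, -0.4321, 0.1736]
tcp_rot: [0.992, 0.123, -0.0, -0.001]
contact_force: [-0.8, 0.6, -1.3]
opening: 0.285
finger_force: 78.7
```

Run:
```python
from h import *
np.set_printoptions(precision=4,suppress=True)
s=shot('side'); st=ctrl.get_state(); X=st['eef_pos']; print(X,st['tcp_rot'],st['contact_force'],st['wrist_torque'])
q=dict(s);q['cx']+=.95;q['cy']-=.97
o=X-[0,0,.0694]
pt=[(0,15.5,40,15.5),(40,20,46,20)]
# fit column/row via x and z with y fixed at TCP
from scipy.optimize import minimize
def f(parts,o,win):
    g=s['color'][win[1]:win[3],win[0]:win[2]].astype(np.float32).mean(2)
    c=lambda d:np.corrcoef(sil(q,parts,o+np.array([d[0],0,d[1]])/1000,win).ravel(),g.ravel())[0,1]
    r=min((minimize(c,[a,b],method='Nelder-Mead',options=dict(initial_simplex=[[a,b],[a+2,b],[a,b+2]])) for a in(-3,3) for b in(-3,3)),key=lambda r:r.fun)
    return r.x,r.fun
a=proj(q,o).round().astype(int)
print('tool dx,dz mm',f(pt,o,np.array([a[0]-12,a[1]-14,a[0]+12,a[1]+10])))
c=np.array([.5309,-.4322,.0375]); b=proj(q,c+[0,0,.034]).round().astype(int)
print('spigot dx,dz',f([(17,6,40,6)],c,np.array([b[0]-7,b[1]-7,b[0]+7,b[1]+4])))
im=s['color'][a[1]-25:a[1]+35,a[0]-30:a[0]+30,::-1]; cv2.imwrite('pics/c7.png',cv2.resize(im,(600,600),interpolation=cv2.INTER_CUBIC)); print(a)
```

```text
[ 0.5301 -0.4322  0.1738] [ 0.9925  0.1225 -0.0004 -0.0004] [-0.0082 -0.2508 -0.6878] [-0.0074 -0.0181 -0.0212]
tool dx,dz mm (array([ 2.0398, -0.4372]), np.float64(-0.9332379800534882))
spigot dx,dz (array([ 0.2426, -5.4731]), np.float64(-0.9599772502215653))
[306 165]
```

View pics/c7.png

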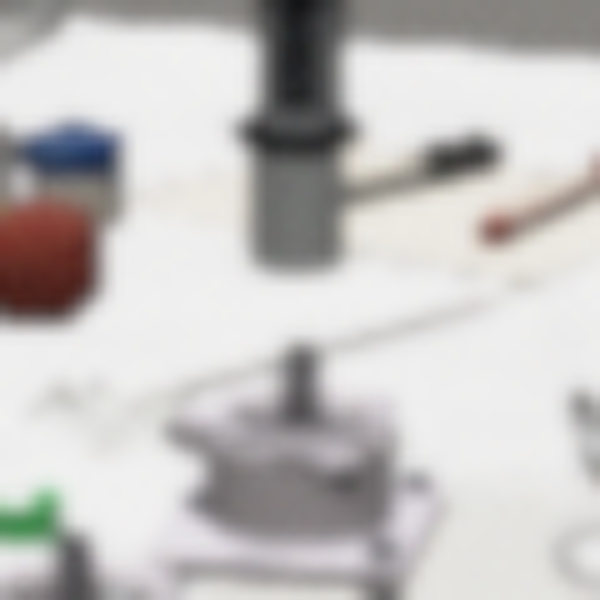

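Converted, 24 mm / 1000 = 0.024, 15 mm / 1000 = 0.015.

>>> send_rows(
  rows="0 0 0 -0.001 0 0.005 -1; 0 0 0 -0.001 0 0.015 -1; 0 0 0 -0.001 0 0.024 -1; 0 0 0 -0.001 0 0.024 -1; 0 0 0 -0.001 0 0.024 -1",
)

```text
time: 17.05
eef_pos: [0.5301, -0.4329, 0.1499]
tcp_rot: [0.992, 0.123, -0.0, -0.0]
contact_force: [-0.0, 0.1, -1.1]
opening: 0.285
finger_force: 78.7
```

Converted, 6 mm / 1000 = 0.006, 4 mm / 1000 = 0.004.

>>> send_rows(
  rows="0 0 0 0 0 0.002 -1; 0 0 0 0 0 0.004 -1; 0 0 0 0 0 0.006 -1; 0 0 0 0 0 0.006 -1",
)

```text
time: 17.55
eef_pos: [0.5299, -0.4328, 0.1437]
tcp_rot: [0.992, 0.123, -0.0, -0.0]
contact_force: [0.3, 0.2, -0.9]
opening: 0.287
finger_force: 78.7
```

Converted, 9 mm / 1000 = 0.009, 6 mm / 1000 = 0.006.

>>> send_rows(
  rows="0 0 0 0 0 0.003 -1; 0 0 0 0 0 0.006 -1; 0 0 0 0 0 0.009 -1; 0 0 0 0 0 0.009 -1",
)

```text
time: 18.05
eef_pos: [0.5298, -0.4327, 0.1344]
tcp_rot: [0.992, 0.123, -0.0, -0.0]
contact_force: [0.5, -0.1, -0.8]
opening: 0.289
finger_force: 78.7
```

Converted, 11 mm / 1000 = 0.011, 9 mm / 1000 = 0.009.

>>> send_rows(
  rows="0 0 0 0 0 0.003 -1; 0 0 0 0 0 0.006 -1; 0 0 0 0 0 0.009 -1; 0 0 0 0 0 0.011 -1; 0 0 0 0 0 0.011 -1",
)

```text
time: 18.68
eef_pos: [0.5299, -0.4328, 0.1236]
tcp_rot: [0.992, 0.123, -0.0, -0.0]
contact_force: [-0.5, 0.2, -0.8]
opening: 0.285
finger_force: 78.7
```

Converted, 3 mm / 1000 = 0.003, 2 mm / 1000 = 0.002.

>>> send_rows(
  rows="0 0 0 0 0 0.001 -1; 0 0 0 0 0 0.002 -1; 0 0 0 0 0 0.003 -1; 0 0 0 0 0 0.003 -1",
)

```text
time: 19.18
eef_pos: [0.53, -0.4328, 0.1208]
tcp_rot: [0.992, 0.123, -0.0, -0.0]
contact_force: [-0.8, 0.5, -0.6]
opening: 0.286
finger_force: 78.7
```

Converted, 2 mm / 1000 = 0.002, 1 mm / 1000 = 0.001.

>>> send_rows(
  rows="0 0 0 0 0 0.001 -1; 0 0 0 0 0 0.002 -1; 0 0 0 0 0 0.002 -1",
)

```text
time: 19.55
eef_pos: [0.53, -0.4329, 0.1188]
tcp_rot: [0.992, 0.123, -0.0, -0.0]
contact_force: [0.2, 0.5, -0.5]
opening: 0.285
finger_force: 78.7
```

Converted, 1 mm / 1000 = 0.001.

>>> send_rows(
  rows="0 0 0 0 0 0.001 -1; 0 0 0 0 0 0.001 -1",
)

```text
time: 19.8
eef_pos: [0.5301, -0.433, 0.1182]
tcp_rot: [0.992, 0.123, 0.0, 0.0]
contact_force: [0.6, -0.3, 0.1]
opening: 0.286
finger_force: 78.7
```

Converted, 1 mm / 1000 = 0.001.

>>> send_rows(
  rows="0 0 0 0 0 0.001 -1; 0 0 0 0 0 0.001 -1",
)

```text
time: 20.05
eef_pos: [0.5302, -0.4331, 0.1179]
tcp_rot: [0.992, 0.123, 0.0, 0.0]
contact_force: [-1.0, 1.5, 3.0]
opening: 0.285
finger_force: 78.7
```

Converted, 1 mm / 1000 = 0.001.

>>> send_rows(
  rows="0 0 0 0 0 0.001 -1; 0 0 0 0 0 0.001 -1",
)

```text
time: 20.3
eef_pos: [0.5305, -0.4334, 0.1171]
tcp_rot: [0.992, 0.123, 0.001, 0.001]
contact_force: [-1.2, 0.4, 4.5]
opening: 0.285
finger_force: 78.7
```

Converted, 1 mm / 1000 = 0.001.

>>> send_rows(
  rows="0 0 0 0 0 0.001 -1; 0 0 0 0 0 0.001 -1; 0 0 0 0 0 0.001 -1",
)

```text
time: 20.68
eef_pos: [0.5306, -0.4335, 0.1164]
tcp_rot: [0.992, 0.123, 0.001, 0.001]
contact_force: [-1.1, 2.0, 5.6]
opening: 0.288
finger_force: 78.7
```

Converted, 1 mm / 1000 = 0.001, 0.5 mm / 1000 = 0.0005.

>>> send_rows(
  rows="0 0 0 0 0 0.0005 -1; 0 0 0 0 0 0.001 -1; 0 0 0 0 0 0.001 -1",
)

```text
time: 21.05
eef_pos: [0.5308, -0.4337, 0.1158]
tcp_rot: [0.992, 0.123, 0.001, 0.001]
contact_force: [-1.5, 1.1, 7.7]
opening: 0.284
finger_force: 78.7
```

Converted, 0.5 mm / 1000 = 0.0005.

>>> send_rows(
  rows="0 0 0 0 0 0.0005 -1; 0 0 0 0 0 0.0005 -1; 0 0 0 0 0 0.0005 -1",
)

```text
time: 21.42
eef_pos: [0.5308, -0.4337, 0.1155]
tcp_rot: [0.992, 0.123, 0.001, 0.001]
contact_force: [-1.2, 2.1, 7.6]
opening: 0.284
finger_force: 78.7
```

Converted, 1 mm / 1000 = 0.001, 0.5 mm / 1000 = 0.0005.

>>> send_rows(
  rows="0 0 0 0 0 0.0005 -1; 0 0 0 0 0 0.001 -1; 0 0 0 0 0 0.001 -1",
)

```text
time: 21.8
eef_pos: [0.5309, -0.4338, 0.1151]
tcp_rot: [0.992, 0.123, 0.001, 0.001]
contact_force: [-2.1, 1.8, 9.9]
opening: 0.285
finger_force: 79.1
```

Converted, 1 mm / 1000 = 0.001, 0.5 mm / 1000 = 0.0005.

>>> send_rows(
  rows="0 0 0 0 0 0.0005 -1; 0 0 0 0 0 0.001 -1; 0 0 0 0 0 0.001 -1",
)

```text
time: 22.18
eef_pos: [0.531, -0.4339, 0.1148]
tcp_rot: [0.992, 0.123, 0.001, 0.001]
contact_force: [-2.3, 2.3, 11.8]
opening: 0.283
finger_force: 79.4
```

Converted, 0.5 mm / 1000 = 0.0005.

>>> send_rows(
  rows="0 0 0 0 0 0.0005 -1; 0 0 0 0 0 0.0005 -1; 0 0 0 0 0 0.0005 -1",
)

```text
time: 22.55
eef_pos: [0.5311, -0.4339, 0.1146]
tcp_rot: [0.992, 0.123, 0.001, 0.001]
contact_force: [-2.5, 1.6, 12.1]
opening: 0.286
finger_force: 79.5
```

Converted, 1 mm / 1000 = 0.001, 0.5 mm / 1000 = 0.0005.

>>> send_rows(
  rows="0 0 0 0 0 0.0005 -1; 0 0 0 0 0 0.001 -1; 0 0 0 0 0 0.001 -1",
)

```text
time: 22.92
eef_pos: [0.5311, -0.4341, 0.113]
tcp_rot: [0.992, 0.123, 0.001, 0.002]
contact_force: [-0.7, 1.0, 9.9]
opening: 0.281
finger_force: 79.1
```

Converted, 0.5 mm / 1000 = 0.0005.

>>> send_rows(
  rows="0 0 0 0 0 0.0005 -1; 0 0 0 0 0 0.0005 -1; 0 0 0 0 0 0.0005 -1",
)

```text
time: 23.3
eef_pos: [0.5311, -0.4341, 0.113]
tcp_rot: [0.992, 0.123, 0.001, 0.002]
contact_force: [-1.9, 3.0, 11.8]
opening: 0.286
finger_force: 79.2
```

Converted, 0.5 mm / 1000 = 0.0005.

>>> send_rows(
  rows="0 0 0 0 0 0.0005 -1; 0 0 0 0 0 0.0005 -1; 0 0 0 0 0 0.0005 -1",
)

```text
time: 23.68
eef_pos: [0.5312, -0.4341, 0.113]
tcp_rot: [0.992, 0.123, 0.001, 0.002]
contact_force: [-3.0, 2.6, 12.7]
opening: 0.285
finger_force: 79.5
```

Converted, -2 mm / 1000 = -0.002, -1 mm / 1000 = -0.001.

>>> send_rows(
  rows="0 0 0 0 0 -0.001 -1; 0 0 0 0 0 -0.002 -1; 0 0 0 0 0 -0.002 -1",
)

```text
time: 24.05
eef_pos: [0.531, -0.4341, 0.1133]
tcp_rot: [0.992, 0.123, 0.001, 0.002]
contact_force: [-1.2, 0.5, 7.4]
opening: 0.285
finger_force: 79.3
```

Converted, -2 mm / 1000 = -0.002, -1 mm / 1000 = -0.001.

>>> send_rows(
  rows="0 0 0 0 0 -0.001 -1; 0 0 0 0 0 -0.002 -1; 0 0 0 0 0 -0.002 -1",
)

```text
time: 24.42
eef_pos: [0.5307, -0.4337, 0.1136]
tcp_rot: [0.992, 0.123, 0.001, 0.001]
contact_force: [1.1, -1.8, 4.0]
opening: 0.289
finger_force: 78.6
```

Converted, -65 mm / 1000 = -0.065, -60 mm / 1000 = -0.06.

>>> send_rows(
  rows="0 0 0 0 0 -0.004 -1; 0 0 0 0 0 -0.012 -1; 0 0 0 0 0 -0.025 -1; 0 0 0 0 0 -0.042 -1; 0 0 0 0 0 -0.06 -1; 0 0 0 0 0 -0.065 -1; 0 0 0 0 0 -0.065 -1",
)

```text
time: 25.3
eef_pos: [0.5302, -0.4329, 0.1789]
tcp_rot: [0.992, 0.123, 0.0, 0.0]
contact_force: [0.7, -1.0, -1.1]
opening: 0.286
finger_force: 78.8
```

Converted, -100 mm / 1000 = -0.1, -80 mm / 1000 = -0.08.

>>> send_rows(
  rows="0 0 0 -0.015 -0.02 0 -1; 0 0 0 -0.04 -0.05 0 -1; 0 0 0 -0.065 -0.08 0 -1; 0 0 0 -0.08 -0.1 0 -1; 0 0 0 -0.08 -0.1 0.01 -1; 0 0 0 -0.08 -0.1 0.02 -1; 0 0 0 -0.08 -0.1 0.02 -1",
)

```text
time: 26.18
eef_pos: [0.428, -0.3552, 0.1561]
tcp_rot: [0.992, 0.123, -0.001, -0.001]
contact_force: [-0.3, -0.3, -0.5]
opening: 0.282
finger_force: 78.9
```

Run:
```python
from h import *
s=shot('side'); t=shot('top'); st=ctrl.get_state(); X=st['eef_pos']; print(X,st['contact_force'],st['opening'])
im=np.zeros((400,800,3),np.uint8)
for i,(p,u,v) in enumerate(((s,295,195),(t,360,190))):
    c=p['color'][v-40:v+40,u-40:u+40,::-1]; im[:,i*400:i*400+400]=cv2.resize(c,(400,400),interpolation=cv2.INTER_CUBIC)
cv2.imwrite('pics/c8.png',im)
```

```text
[ 0.428475   -0.35572752  0.1574774 ] [ 0.17399504  0.41628781 -1.35213644] 0.28450950796945723
```

View pics/c8.png

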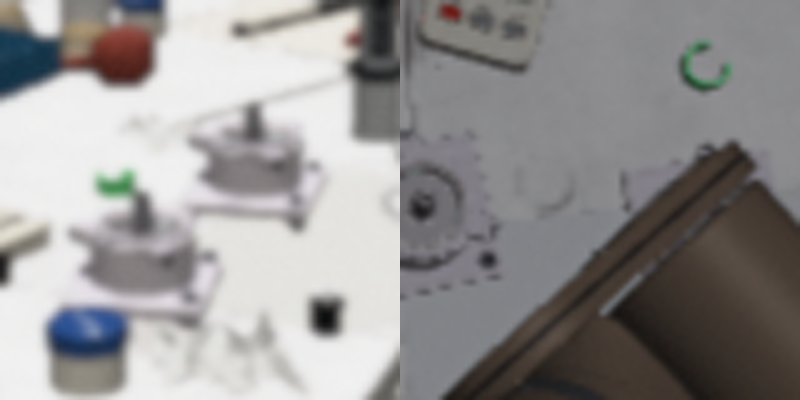

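Converted, 84 mm / 1000 = 0.084, 80 mm / 1000 = 0.08.

>>> send_rows(
  rows="0 0 0 0 0 0.015 -1; 0 0 0 0 0 0.04 -1; 0 0 0 0 0 0.065 -1; 0 0 0 0 0 0.08 -1; 0 0 0 0 0 0.084 -1; 0 0 0 0 0 0.084 -1; 0 0 0 0 0 0.084 -1",
)

```text
time: 27.15
eef_pos: [0.4287, -0.356, 0.0751]
tcp_rot: [0.992, 0.123, 0.001, 0.001]
contact_force: [0.1, -0.4, -1.2]
opening: 0.288
finger_force: 78.9
```

Converted, 1 mm / 1000 = 0.001.

>>> send_rows(
  rows="0 0 0 0 0 0.001 -1; 0 0 0 0 0 0.001 -1; 0 0 0 0 0 0.001 -1",
)

```text
time: 27.52
eef_pos: [0.4282, -0.3554, 0.0732]
tcp_rot: [0.992, 0.123, 0.0, 0.0]
contact_force: [0.9, -0.1, -0.2]
opening: 0.289
finger_force: 78.9
```

Converted, 1 mm / 1000 = 0.001.

>>> send_rows(
  rows="0 0 0 0 0 0.001 -1; 0 0 0 0 0 0.001 -1; 0 0 0 0 0 0.001 -1",
)

```text
time: 27.9
eef_pos: [0.4281, -0.3554, 0.0719]
tcp_rot: [0.992, 0.123, -0.0, -0.0]
contact_force: [1.0, 0.2, -0.3]
opening: 0.283
finger_force: 78.9
```

Converted, 1 mm / 1000 = 0.001.

>>> send_rows(
  rows="0 0 0 0 0 0.001 -1; 0 0 0 0 0 0.001 -1; 0 0 0 0 0 0.001 -1",
)

```text
time: 28.28
eef_pos: [0.4281, -0.3554, 0.071]
tcp_rot: [0.992, 0.123, -0.0, -0.0]
contact_force: [0.2, -0.0, -1.5]
opening: 0.288
finger_force: 78.9
```

>>> send_rows(
  rows="0 0 0 0 0 0.001 -1; 0 0 0 0 0 0.001 -1; 0 0 0 0 0 0.001 -1",
)

```text
time: 28.65
eef_pos: [0.4281, -0.3554, 0.07]
tcp_rot: [0.992, 0.123, 0.0, -0.0]
contact_force: [-0.3, 0.3, -2.0]
opening: 0.284
finger_force: 78.9
```

>>> send_rows(
  rows="0 0 0 0 0 0.0005 -1; 0 0 0 0 0 0.0005 -1",
)

```text
time: 28.9
eef_pos: [0.4281, -0.3554, 0.0695]
tcp_rot: [0.992, 0.123, 0.0, -0.0]
contact_force: [0.9, 0.1, -0.6]
opening: 0.293
finger_force: 78.9
```

Converted, 0.5 mm / 1000 = 0.0005.

>>> send_rows(
  rows="0 0 0 0 0 0.0005 -1; 0 0 0 0 0 0.0005 -1",
)

```text
time: 29.15
eef_pos: [0.4282, -0.3554, 0.0694]
tcp_rot: [0.992, 0.123, -0.0, -0.0]
contact_force: [-0.6, 0.9, 1.8]
opening: 0.286
finger_force: 79.3
```

Converted, 0.5 mm / 1000 = 0.0005.

>>> send_rows(
  rows="0 0 0 0 0 0.0005 -1; 0 0 0 0 0 0.0005 -1",
)

```text
time: 29.4
eef_pos: [0.4282, -0.3555, 0.0694]
tcp_rot: [0.992, 0.123, -0.0, -0.0]
contact_force: [-1.6, 1.3, 6.5]
opening: 0.283
finger_force: 79.8
```

Standing on the bench; back off the push, release and retreat.

Converted, -0.5 mm / 1000 = -0.0005.

>>> send_rows(
  rows="0 0 0 0 0 -0.0005 -1; 0 0 0 0 0 -0.0005 -0.2; 0 0 0 0 0 -0.0005 0; 0 0 0 0 0 -0.0005 0.3; 0 0 0 0 0 -0.0005 0.3; 0 0 0 0 0 -0.0005 0.3",
)

```text
time: 30.15
eef_pos: [0.4281, -0.3554, 0.0689]
tcp_rot: [0.992, 0.123, 0.0, 0.0]
contact_force: [-0.3, 0.4, 0.4]
opening: 0.649
finger_force: 0.0
```

Converted, 190 mm / 1000 = 0.19, -140 mm / 1000 = -0.14.

>>> send_rows(
  rows="0 0 0 0 0 -0.015 0.3; 0 0 0 0 0 -0.05 0.3; 0 0 0 0 0 -0.1 0.3; 0 0 0 0 0 -0.14 0.3; 0 0 0 -0.03 0.04 -0.14 0.3; 0 0 0 -0.06 0.09 -0.14 0.3; 0 0 0 -0.09 0.14 -0.14 0.3; 0 0 0 -0.11 0.19 -0.14 0.3",
)

```text
time: 31.15
eef_pos: [0.3668, -0.5685, 0.2106]
tcp_rot: [0.993, 0.122, 0.0, 0.001]
contact_force: [0.4, 0.6, -0.1]
opening: 0.654
finger_force: 0.0
```

Converted, 120 mm / 1000 = 0.12, -90 mm / 1000 = -0.09.

>>> send_rows(
  rows="0 0 0 -0.04 0.04 0 0.3; 0 0 0 -0.07 0.08 0 0.3; 0 0 0 -0.09 0.12 0 0.3; 0 0 0 -0.09 0.12 0 0.3; 0 0 0 -0.09 0.12 0 0.3",
)

```text
time: 31.78
eef_pos: [0.3098, -0.7042, 0.2094]
tcp_rot: [0.992, 0.123, 0.0, -0.0]
contact_force: [0.1, -0.7, 0.9]
opening: 0.651
finger_force: 0.0
```

Run:
```python
from h import *
s=shot('side'); t=shot('top'); st=ctrl.get_state(); X=st['eef_pos']; print(st['time'],X,st['contact_force'],st['opening'])
im=np.zeros((400,800,3),np.uint8)
for i,(p,u,v) in enumerate(((s,305,195),(t,360,205))):
    c=p['color'][v-40:v+40,u-40:u+40,::-1]; im[:,i*400:i*400+400]=cv2.resize(c,(400,400),interpolation=cv2.INTER_CUBIC)
cv2.imwrite('pics/c9.png',im)
```

```text
31.875 [ 0.31040883 -0.70356721  0.20962561] [0.48006123 0.00800939 0.03524824] 0.6531921345396374
```

View pics/c9.png

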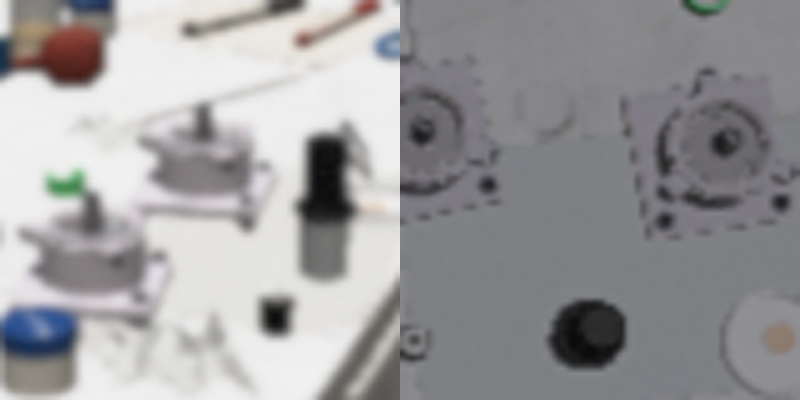

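The picture shows the cap seated level, with its spigot upright at crop (205,120), matching the closed holder. The tool stands upright at (325,205).

```bash
python3 -c "
from plant import ctrl
print(ctrl.sign_off())"
```

```text
the job is handed in; nothing more can be done
None
```

The job is handed in at about 32 s: the cap snapped home in the open holder at no more than about 13 N in the readings, looks level like the closed one, and the seating tool stands upright on the bench where it started.

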